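# Clear the leather bench: tools, bottles and weight into their holders

### The job

Clear up the bench: lay the two wooden-handled hand tools in the long tray, one in each bay with the tool lying lengthwise and flat on the bay's floor (either tool in either bay, handle at either end), stand the two paint bottles upright in the two wells of the bottle rack, one in each, and set the steel pattern weight upright in the big round recess of its square seat. Leave everything released and at rest.

Things in the scene. Friction and masses are not known exactly. Their poses are not given: they have to be found in the camera images.
- awl: Awl with a dark walnut pear-shaped handle and one thin steel point, 161 mm long, lying loose, 0.08 kg. Origin: mid-length on its underside as it lies at the start; y runs from metal to handle end (at first within 0.4 rad of world +y), z up. Handle 26 mm thick and high, y = -15 to +80 mm; grip across x at y = +30 mm (balance point). Thin metal reaches y = -80 mm.
- edge_beveller: Edge beveller with a pale wooden pear-shaped handle and a forked steel tip, 149 mm long, lying loose, 0.08 kg. Origin: mid-length on its underside as it lies at the start; y runs from metal to handle end (at first within 0.4 rad of world +y), z up. Handle 27 mm thick and high, y = -15 to +74 mm; grip across x at y = +30 mm (balance point). Thin metal reaches y = -74 mm.
- dye_black: The bottle with a black label band. White edge-paint bottle, black cap, pointed nozzle, standing upright, loose, 0.08 to 0.15 kg: round body 42 mm across, 104 mm high in all. Origin: centre of its foot, z up its axis. Grip round the body, 45 to 65 mm above the foot. Both bottles are of one kind: either well.
- dye_brown: The bottle with a dark brown label band. White edge-paint bottle, black cap, pointed nozzle, standing upright, loose, 0.08 to 0.15 kg: round body 42 mm across, 104 mm high in all. Origin: centre of its foot, z up its axis. Grip round the body, 45 to 65 mm above the foot. Both bottles are of one kind: either well.
- weight_1: Pale grey steel pattern weight with a knob on top: round body 57 mm in diameter and 34 mm high, then a neck, then a round knob 24 mm in diameter from 39 to 55 mm above the foot; loose, about 0.6 kg. Origin at the centre of its foot, z up. Grip the knob or the body.
- tool_tray: Light wooden tray with cork floors, 138 (x) by 202 (y) by 9 mm high, fixed. Two bays centred at x = -33 and +33 mm, each 60 mm wide and 190 mm long (along y), floor 4 mm above the underside; lips and the wall between are 6 mm thick, tops 5 mm over the floor. Origin: centre of its underside, z up; its y axis is within 0.25 rad of world y.
- bottle_rack: Light wooden block 92 mm (x) by 176 mm (y) and 18 mm high, fixed, with two round wells 62 mm in diameter and 12 mm deep (floor 6 mm above the underside) centred at y = -45 and y = +45 mm. Origin at the centre of its underside, z up; its y axis lies within 0.25 rad of world y.
- weight_seat: Light wooden square block 108 by 108 mm and 14 mm high, fixed, with one round recess 78 mm in diameter and 8 mm deep (floor 6 mm above the underside) at its centre. Origin at the centre of its underside, z up.
Mind the look-alikes: they are no part of the job. Of the things like the weight_1, leave any that is turquoise; of the rest the larger one is meant.

How it is judged:
At the end, for the whole second after the job is handed in: Each bottle upright on the floor of its own well (13 mm), the weight upright in its recess (14 mm), each tool in its own bay: 22 mm along, 28 mm across the bay (origin), within 0.3 rad of the tray's length, origin under 18 mm above the tray's underside. All released and at rest (((x of dye_black in the frame of bottle_rack between -0.013 and 0.013 m and y of dye_black in the frame of bottle_rack between 0.032 and 0.058 m and x of dye_brown in the frame of bottle_rack between -0.013 and 0.013 m and y of dye_brown in the frame of bottle_rack between -0.058 and -0.032 m) or (x of dye_black in the frame of bottle_rack between -0.013 and 0.013 m and y of dye_black in the frame of bottle_rack between -0.058 and -0.032 m and x of dye_brown in the frame of bottle_rack between -0.013 and 0.013 m and y of dye_brown in the frame of bottle_rack between 0.032 and 0.058 m)) and ((x of awl in the frame of tool_tray between 0.005 and 0.061 m and x of edge_beveller in the frame of tool_tray between -0.061 and -0.005 m) or (x of awl in the frame of tool_tray between -0.061 and -0.005 m and x of edge_beveller in the frame of tool_tray between 0.005 and 0.061 m)) and z of each of dye_black, dye_brown in the frame of bottle_rack below 0.01 m and angle between each of dye_black, dye_brown, weight_1's own z axis and vertical below 0.12 rad and y of awl in the frame of tool_tray between -0.022 and 0.022 m and z of each of awl, edge_beveller in the frame of tool_tray below 0.018 m and angle between the y axis of each of awl, edge_beveller and the y axis of tool_tray, either way round below 0.3 rad and y of edge_beveller in the frame of tool_tray between -0.022 and 0.022 m and horizontal distance between weight_1 and weight_seat below 0.014 m and z of weight_1 in the frame of weight_seat below 0.01 m and linear speed of each of dye_black, dye_brown, awl, edge_beveller, weight_1 below 0.02 m/s); the robot touches nothing.
It also fails if it takes over 120 s, if anything falls off the work surface, if the arm or the gripper's body presses on something with over 40 N, if the wrist force passes 120 N, or if a joint passes its speed limit or range.

### The arm

A 7-joint arm with a two-finger parallel gripper is mounted at the origin on a cart in front of the work surface, level with it; the furniture and walls round the work are solid. World frame = base frame: x ahead of the robot, y to its left, z up, the work surface at z = 0. Lengths are in m, angles in rad, forces in N, time in s.
With the tool pointing down it reaches from about 0.35 to 0.775 m from the base axis. Payload 3.1 kg.
Tool frame: the origin (TCP) lies midway between the tips of the shut fingers; the grasp point (between the pads) lies 19 mm behind it; z points along the fingers, y is the line along which they close (so a half turn about z gives the same grasp; the last joint's range is limited). The gripper opens to 85 mm and grips with 20 to 120 N. Pads are 22 mm wide; open, the fingers measure 114 mm over their backs; the gripper's body (76 mm by 85 mm) begins 54 mm behind the grasp point. The pads swing forward as they close: fully open they stand 13 mm farther back than shut.
Start: joints at [-1.202, 0.311, 0.014, 1.512, -0.004, 1.319, -0.027], TCP at [0.22, 0.504, 0.231] pointing down, gripper open.
Joint ranges: [-2.7, 2.7], [-0.3, 1.91], [-1.27, 1.3], [0.12, 2.57], [-1.44, 4.58], [0.2, 2.03], [-3.05, 3.05]. Speed limits (rad/s): [2.79, 2.79, 3.14, 3.14, 3.14, 3.14, 3.14].

### API

Orientations are given as a rotation vector (axis times angle).
In Python, from plant import env gives the robot as it stands.
- The arm moves only by the tool move_arm, never from a script. Its argument "plan" is a list that holds one entry, the list of rows, each a list of 7 numbers: the turn, a rotation vector about the tool's x, y, z in units of 5 degrees (1.0 is 5 degrees), then the shift along the tool's x, y, z in mm, then the opening in per cent of the stroke, from 0 (shut) to 100 (fully open). A call has 1 to 20 rows; each row is the pose to reach, as a shift and turn from the pose commanded when the call began, along the tool's axes at that moment; what a row does not reach only later rows make up. A row lasts 1/12 s, in which the tool goes at most 41.7 mm and 7.16 degrees, less where a joint would pass 70% of its speed; a pose out of reach is approached as far as the arm can. A call with a gripper value outside its range is refused whole. The fingers move at their own pace and stop on an object; "squeeze" is the grip in N (left out, the last holds). Time passes only in rows, so rows that repeat a pose let the fingers close. It gives the time, the measured TCP pose, the force, the opening and the grip force at its end, in the units of the state.
- env.read_state(): the state, without advancing time (a new reading comes with each control period).
- env.snapshot(name): name is "scene" or "top" or "wrist"; returns the picture (420x560x3 uint8, red, green, blue); there is no depth.
- env.camera_info(name): a dict with "fx", "fy", "cx", "cy" (pixels), "view" (4x4, takes a point from world to camera coordinates). Camera axes: x right, y down, z forward; pixel columns grow to the right and rows downward; lengths in m; the calibration is good to about 2 mm. The wrist camera is an equidistant fisheye: a pixel r from the principal point sees the ray r / f radians off the axis. A picture is of the moment at which its call begins: read the wrist's pose just before it. camera_info takes no time and is no camera call; for the wrist camera it gives the pose at the moment of the call.
- env.hand_in(): hands the job in; it is judged then, once.
Trained networks look in the newest picture that a camera, given by its name, has taken for a name from the list of things; names that differ only in an ending like _2 or _b are one class to them, and where a whole thing is asked for, a point or a joint stands for the part that bears it (a point fixed in the world has none). Each returns a list of dicts, best first, with "confidence" (0 to 1); they miss things now and then, are a little off and sometimes report something else, mostly with a low value. They report only what shows in the picture. A call takes as long as a camera call. They do not tell look-alikes from the thing itself.
- env.search_frame(camera, name): "box" ([left, top, right, bottom] as shares, 0 to 1, of the picture: columns of its width, rows of its height, round what is visible of it).
The state is a dict: "time": time; "joint_pos": joint angles; "qvel": joint speeds; "joint_efforts": joint torques, N m; "ee_pos": TCP position; "ee_rot": TCP orientation; "contact_force": force on the tool from outside, world axes, zero at the start; "moment": the same for the moment, N m; "opening": finger opening in m; "grip_force": force on a finger pad.
Only numpy, scipy, OpenCV 4.12 (cv2) and the standard library are available. Lean on these libraries where they do the work, as an engineer would, in place of code of your own. Each camera call takes 0.05 s, during which the arm holds its last target. There are 200 camera calls.

## Working session

There is one attempt and no reset: what is moved stays moved. The work goes in short steps, Python scripts to look and compute and a tool call to move; the robot and the scene stay as the last step left them, time stands still between calls to the robot, and variables do not carry over. Pictures are saved under pics/ and viewed, at most 14 in all, crops included, and the job is handed in when it is done.

Besides the shell and the picture viewer there is one more tool, called by a JSON object that holds its "fn" and its "kwargs", one argument or row to a line. move_arm: Moves the arm, as the interface text tells. Its arguments: {"type":"object","properties":{"plan":{"type":"array","items":{"type":"array","items":{"type":"array","items":{"type":"number"}}}},"squeeze":{"type":"number"}},"required":["plan"]}

```bash
ls; mkdir -p pics; python3 - <<'E'
from plant import env
import cv2
for c in("top","scene"):
    im=env.snapshot(c); cv2.imwrite(f"pics/{c}0.png",im[:,:,::-1])
    i=env.camera_info(c); print(c,i)
    for n in["awl","edge_beveller","dye_black","dye_brown","weight_1","tool_tray","bottle_rack","weight_seat"]:
        print(n,[([round(b*s) for b,s in zip(d["box"],(560,420,560,420))],round(d["confidence"],2)) for d in env.search_frame(c,n)][:4])
print(env.read_state())
E
```

```text
pics
top {'fx': 540.3220367843734, 'fy': 540.3220367843734, 'cx': 291.66468855307124, 'cy': 220.3358333050125, 'view': array([[ 0.00875693, -0.99995601,  0.00336189,  0.09902089],
       [-0.98635292, -0.00919048, -0.16438813,  0.50667936],
       [ 0.1644118 , -0.00187647, -0.98639   ,  1.74295857],
       [ 0.        ,  0.        ,  0.        ,  1.        ]])}
awl [([204, 252, 226, 266], 0.64), ([235, 249, 271, 257], 0.58)]
edge_beveller []
dye_black [([402, 241, 414, 257], 0.68)]
dye_brown [([308, 241, 321, 250], 0.49)]
weight_1 [([205, 251, 225, 265], 0.63), ([159, 223, 177, 239], 0.56), ([183, 259, 192, 272], 0.53)]
tool_tray [([193, 178, 256, 224], 0.74)]
bottle_rack [([280, 178, 333, 205], 0.94)]
weight_seat [([367, 176, 403, 214], 0.63)]
scene {'fx': 414.07590359587493, 'fy': 414.07590359587493, 'cx': 276.6783821202394, 'cy': 203.017194761562, 'view': array([[-0.53152294, -0.84693491,  0.01358739,  0.38109461],
       [-0.37560957,  0.22128836, -0.89997162,  0.20237028],
       [ 0.75921065, -0.48345911, -0.4357367 ,  0.75443525],
       [ 0.        ,  0.        ,  0.        
[... 462 characters left out ...]
5)]
{'time': 0.9, 'joint_pos': array([-1.20165723,  0.31086599,  0.0139917 ,  1.51146925, -0.00439312,
        1.31919267, -0.02721748]), 'qvel': array([ 0.00012875, -0.00161847, -0.00079812,  0.00066524,  0.00034229,
       -0.00219338, -0.0002028 ]), 'joint_efforts': array([ 2.47821717e-04, -3.79794288e+01,  1.45929493e-01, -2.30865061e+01,
        1.23480347e-02,  1.59385654e-03,  6.40770935e-06]), 'ee_pos': array([0.21964039, 0.50427659, 0.23133495]), 'ee_rot': array([6.40702371e-01, 3.07552354e+00, 1.40889741e-04]), 'contact_force': array([ 0.15445565,  0.13644906, -1.16029452]), 'moment': array([-0.0189333 , -0.02848693,  0.02587071]), 'grip_force': 0.0, 'opening': 0.08550267192289333}
```

View pics/top0.png

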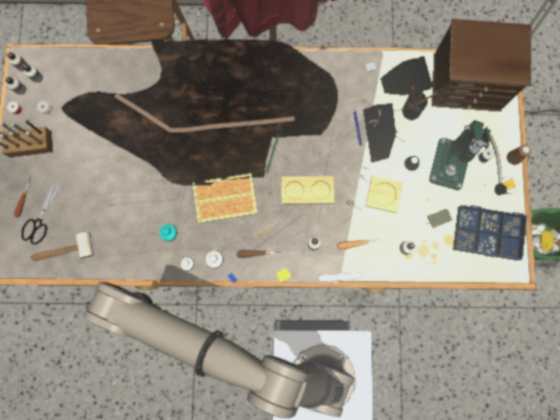

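View pics/scene0.png

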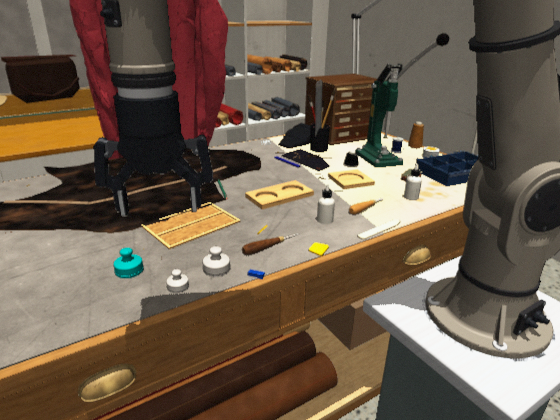

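```bash
cat >h.py <<'E'
import numpy as np,cv2
from plant import env
from scipy.spatial.transform import Rotation as R
def ray(c,px,info=None):
    i=info or env.camera_info(c); V=i["view"]; a=(np.array(px,float)-[i["cx"],i["cy"]])/[i["fx"],i["fy"]]
    if c=="wrist":
        t=np.hypot(*a); d=np.array([*(a*np.sinc(t/np.pi)),np.cos(t)])
    else: d=np.array([*a,1.])
    return -V[:3,:3].T@V[:3,3],V[:3,:3].T@d
def w(c,px,z=0,info=None):
    o,d=ray(c,px,info); return (o+d*(z-o[2])/d[2])[:2].round(4)
def proj(c,p,info=None):
    i=info or env.camera_info(c); q=i["view"][:3,:3]@np.array(p,float)+i["view"][:3,3]
    if c=="wrist":
        r=np.hypot(q[0],q[1]); a=q[:2]/r*np.arctan2(r,q[2])
    else: a=q[:2]/q[2]
    return a*[i["fx"],i["fy"]]+[i["cx"],i["cy"]]
def goal(xyz,yaw=None):
    """row (turn units, shift mm) from the present pose to a TCP at xyz, tool down, finger line at yaw (mod pi) to world x"""
    s=env.read_state(); r0=R.from_rotvec(s["ee_rot"]); sh=r0.inv().apply(np.array(xyz)-s["ee_pos"])*1000
    y=r0.apply([0,1,0]); y0=np.arctan2(y[1],y[0])
    dy=0 if yaw is None else (yaw-y0+np.pi/2)%np.pi-np.pi/2
    yy=np.array([np.cos(y0+dy),np.sin(y0+dy),0]); z=np.array([0,0,-1.]); r1=R.from_matrix(np.array([np.cross(yy,z),yy,z]).T)
    t=np.degrees((r0.inv()*r1).as_rotvec())/5
    print("turn",t.round(2),"shift",sh.round(1),"j7",s["joint_pos"][6].round(2),"t",round(s["time"],1))
E
python3 - <<'E'
from h import *
im=env.snapshot("top")
cv2.imwrite("pics/topc.png",cv2.resize(im[160:290,145:430,::-1],(798,364),interpolation=cv2.INTER_CUBIC))
im=env.snapshot("scene")
for n,p,z in [("w",(214,259),.03),("awl",(250,253),.013),("bev",(358,244),.013),("bot1",(314,243),.1),("bot2",(408,248),.1),("tray",(225,197),.009),("rack",(307,190),.018),("seat",(384,195),.014),("turq",(168,232),.03),("small",(187,264),.03)]: print(n,w("top",p,z))
E
```

```text
w [0.3766 0.3575]
awl [0.3992 0.241 ]
bev [ 0.4326 -0.1183]
bot1 [0.4238 0.0322]
bot2 [ 0.4106 -0.2657]
tray [0.5893 0.3301]
rack [0.6141 0.0526]
seat [ 0.6002 -0.2081]
turq [0.4648 0.5126]
small [0.3594 0.4455]
```

View pics/topc.png

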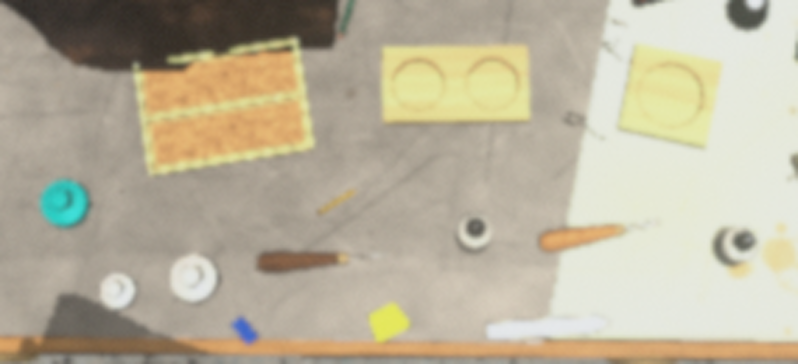

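The crop confirms it: turquoise weight at (168,232), a small grey one at (187,264) and a larger grey one at (214,259). The larger grey one is weight_1. I'll survey with the wrist camera next.

```bash
python3 - <<'E'
from h import *
goal((.46,.3,.30),np.pi/2)
i=env.camera_info("wrist"); print(i, -i["view"][:3,:3].T@i["view"][:3,3])
E
```

```text
turn [ 0.    0.   -4.71] shift [-301.9  -91.3  -68.7] j7 -0.03 t 1.0
{'fx': 325.19226210127806, 'fy': 325.19226210127806, 'cx': 275.450937823758, 'cy': 210.51620915526937, 'view': array([[ 4.00017170e-01,  9.16507179e-01, -9.24546271e-04,
        -5.49143377e-01],
       [ 8.66686646e-01, -3.77944133e-01,  3.25595594e-01,
        -4.16950298e-02],
       [ 2.98061272e-01, -1.31045120e-01, -9.45508675e-01,
         3.82159105e-01],
       [ 0.00000000e+00,  0.00000000e+00,  0.00000000e+00,
         1.00000000e+00]])} [0.14189648 0.53761554 0.37440276]
```

{"fn": "move_arm", "kwargs": {
  "plan": [
    [[0,0,-1.2,-41,-12,-9,100],[0,0,-2.4,-82,-25,-18,100],[0,0,-3.6,-123,-37,-27,100],[0,0,-4.7,-164,-50,-36,100],[0,0,-4.7,-205,-62,-45,100],[0,0,-4.7,-246,-74,-55,100],[0,0,-4.7,-285,-86,-63,100],[0,0,-4.7,-302,-91,-69,100],[0,0,-4.7,-302,-91,-69,100],[0,0,-4.7,-302,-91,-69,100],[0,0,-4.7,-302,-91,-69,100],[0,0,-4.7,-302,-91,-69,100]]
  ]
}}

```text
time: 2.0
ee_pos: [0.4585, 0.3019, 0.2998]
ee_rot: [0.004, -3.14, -0.001]
contact_force: [0.7, 1.1, 0.1]
opening: 0.0853
grip_force: 0.0
```

```bash
cat >look.py <<'E'
from h import *
import sys
c="wrist"; i=env.camera_info(c); im=env.snapshot(c); cv2.imwrite(f"pics/{sys.argv[1]}.png",im[:,:,::-1])
np.save(f"pics/{sys.argv[1]}.npy",i,allow_pickle=True)
Z=dict(awl=.013,edge_beveller=.013,dye_black=.05,dye_brown=.05,weight_1=.03,tool_tray=.009,bottle_rack=.018,weight_seat=.014)
for n in sys.argv[2:] or Z:
    for d in env.search_frame(c,n)[:3]:
        b=np.array(d["box"])*[560,420,560,420]; print(n,b.round(),round(d["confidence"],2),w(c,(b[:2]+b[2:])/2,Z[n],i))
s=env.read_state();print(s["ee_pos"].round(4),s["joint_pos"].round(2),s["time"])
E
python3 look.py w0
```

```text
awl [184. 115. 265. 130.] 0.58 [0.3988 0.2345]
edge_beveller [  7. 149.  56. 170.] 0.91 [ 0.4337 -0.0999]
edge_beveller [297.  83. 338. 125.] 0.39 [0.3738 0.3561]
dye_brown [ 59. 138. 106. 172.] 0.75 [0.4288 0.0362]
weight_1 [297.  85. 341. 130.] 0.88 [0.3785 0.3561]
weight_1 [368.  82. 402. 117.] 0.71 [0.3636 0.4429]
weight_1 [406. 152. 445. 197.] 0.56 [0.4615 0.5111]
tool_tray [220. 196. 365. 301.] 0.61 [0.5816 0.3269]
bottle_rack [ 74. 236. 175. 293.] 0.85 [0.6118 0.0598]
weight_seat [  3. 217.  37. 279.] 0.79 [ 0.5967 -0.1785]
[0.46   0.3004 0.3003] [-0.72  0.28  0.14  1.38 -0.04  1.48  0.99] 2.45
```

View pics/w0.png

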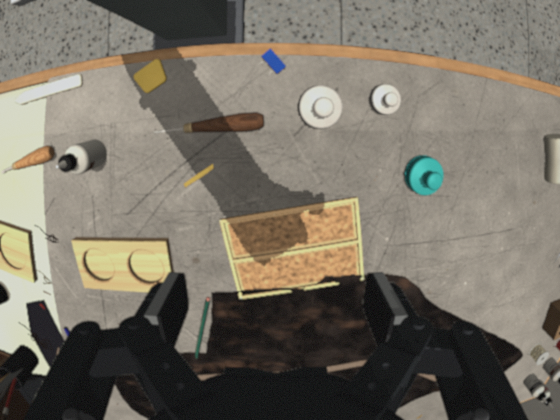

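```bash
python3 - <<'E'
from h import *
i=np.load("pics/w0.npy",allow_pickle=True).item()
f=lambda p,z:w("wrist",p,z,i)
t=[f(p,.009) for p in[(221,221),(358,199),(364,277),(241,297)]]
print("tray",t,np.mean(t,0)); a=t[1]-t[0]+t[2]-t[3]; print("yaw",np.arctan2(-a[0],a[1]),np.hypot(*a)/2)
t=[f(p,.018) for p in[(73,239),(167,238),(174,291),(83,291)]]
print("rack",t,np.mean(t,0)); print("wells rims",f((100,263),.018),f((149,266),.018))
print("awl handle end",f((264,121),.013),"tip",f((157,132),.005),"ferrule",f((186,127),.013))
print("knob",f((322,107),.055),"body",f((320,107),.03))
print("bottle foot",f((83,160),.02),"nozzle",f((65,162),.1))
E
```

```text
tray [array([0.5387, 0.2232]), array([0.5049, 0.4192]), array([0.6334, 0.442 ]), array([0.6689, 0.2468])] [0.586475 0.3328  ]
yaw 0.1753283381905768 0.19864536868500107
rack [array([ 0.57  , -0.0335]), array([0.5629, 0.1408]), array([0.6562, 0.1393]), array([ 0.672 , -0.0416])] [0.615275 0.05125 ]
wells rims [0.6117 0.0121] [0.6119 0.1034]
awl handle end [0.3974 0.2864] tip [0.4082 0.1357] ferrule [0.4028 0.1812]
knob [0.3775 0.3563] body [0.3778 0.3573]
bottle foot [0.44   0.0153] nozzle [0.4284 0.0405]
```

```bash
python3 - <<'E'
from h import *
goal((.401,.236,.10),.072);goal((.401,.236,.004),.072)
E
```

```text
turn [ 0.   -0.   17.17] shift [ 59.  -64.4 200.3] j7 0.99 t 2.5
turn [ 0.   -0.   17.17] shift [ 59.  -64.4 296.3] j7 0.99 t 2.5
```

{"fn": "move_arm", "kwargs": {
  "plan": [
    [[0,0,17.2,59,-64,180,100],[0,0,17.2,59,-64,180,100],[0,0,17.2,59,-64,180,100],[0,0,17.2,59,-64,180,100],[0,0,17.2,59,-64,180,100],[0,0,17.2,59,-64,180,80],[0,0,17.2,59,-64,180,80],[0,0,17.2,59,-64,180,80],[0,0,17.2,59,-64,180,80],[0,0,17.2,59,-64,180,80],[0,0,17.2,59,-64,180,80],[0,0,17.2,59,-64,180,80],[0,0,17.2,59,-64,180,80],[0,0,17.2,59,-64,180,80],[0,0,17.2,59,-64,180,80],[0,0,17.2,59,-64,180,80]]
  ]
}}

```text
time: 3.78
ee_pos: [0.4012, 0.2363, 0.1204]
ee_rot: [-2.141, -2.299, -0.0]
contact_force: [-0.3, -0.1, 0.5]
opening: 0.0683
grip_force: 0.0
```

```bash
python3 look.py w1 awl; python3 -c "
from h import *
goal((.401,.236,.004),.072)"
```

```text
awl [261. 149. 294. 307.] 0.93 [0.403  0.2187]
[0.4012 0.2363 0.1204] [-0.87  0.24  0.35  1.91 -0.1   1.01 -0.4 ] 3.8833
turn [ 0.   -0.   -0.02] shift [ -0.3  -0.2 116.4] j7 -0.4 t 3.9
```

View pics/w1.png

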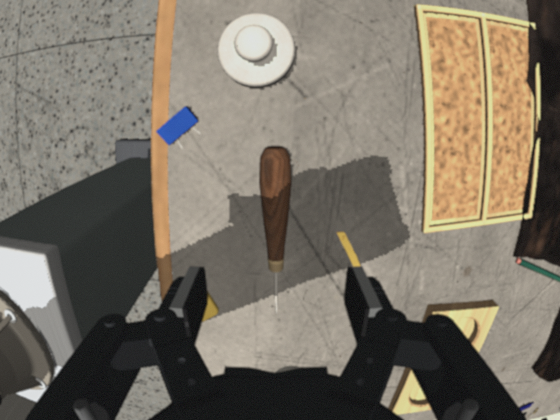

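```bash
python3 - <<'E'
from h import *
i=np.load("pics/w1.npy",allow_pickle=True).item()
f=lambda p,z:w("wrist",p,z,i)
print("awl",f((274,148),.013),f((276,308),.005),f((275,265),.008))
print("knob",f((254,43),.055),"body",f((257,50),.034))
print("tray",f((417,7),.009),f((430,231),.009))
E
```

```text
awl [0.3957 0.2846] [0.4082 0.1311] [0.4038 0.1807]
knob [0.3783 0.3575] body [0.3791 0.3564]
tray [0.5034 0.4157] [0.5436 0.2224]
```

{"fn": "move_arm", "kwargs": {
  "plan": [
    [[0,0,-0.1,1,1.5,40,70],[0,0,-0.1,1,1.5,75,60],[0,0,-0.1,1,1.5,100,60],[0,0,-0.1,1,1.5,116,60],[0,0,-0.1,1,1.5,116,0],[0,0,-0.1,1,1.5,116,0],[0,0,-0.1,1,1.5,116,0],[0,0,-0.1,1,1.5,116,0],[0,0,-0.1,1,1.5,116,0],[0,0,-0.1,1,1.5,116,0],[0,0,-0.1,1,1.5,116,0]]
  ],
  "squeeze": 35
}}

```text
time: 4.8
ee_pos: [0.403, 0.2377, 0.005]
ee_rot: [2.133, 2.306, 0.002]
contact_force: [-0.3, -0.3, -1.2]
opening: 0.0211
grip_force: 34.1
```

```bash
python3 -c "
from h import *
goal((.549,.3565,.1),.175);goal((.549,.3565,.009),.175)"
```

```text
turn [ 0.01 -0.01 -1.11] shift [107.1 154.9 -94.7] j7 -0.31 t 4.8
turn [ 0.01 -0.01 -1.11] shift [107.  154.8  -3.7] j7 -0.31 t 4.8
```

{"fn": "move_arm", "kwargs": {
  "plan": [
    [[0,0,0,0,0,-30,0],[0,0,0,0,0,-60,0],[0,0,-0.5,40,30,-60,0],[0,0,-1.1,80,60,-60,0],[0,0,-1.1,100,95,-60,0],[0,0,-1.1,110,130,-60,0],[0,0,-1.1,110,154,-60,0],[0,0,-1.1,110,154,-60,0],[0,0,-1.1,110,154,-45,0],[0,0,-1.1,110,154,-45,0],[0,0,-1.1,110,154,-45,0]]
  ]
}}

```text
time: 5.72
ee_pos: [0.5461, 0.3582, 0.0481]
ee_rot: [-2.02, -2.405, 0.005]
contact_force: [-0.4, 1.0, -0.4]
opening: 0.0212
grip_force: 34.5
```

```bash
python3 look.py w2 awl tool_tray; python3 -c "
from h import *
goal((.5482,.360,.009),.175)"
```

```text
awl [249. 182. 307. 371.] 0.79 [0.5505 0.3367]
tool_tray [222. 133. 446. 386.] 0.76 [0.584  0.3527]
[0.5474 0.3593 0.0501] [-0.79  0.68  0.29  1.44 -0.21  1.06 -0.28] 5.8667
turn [ 0.01 -0.01 -0.01] shift [ 0.5  0.9 41.1] j7 -0.28 t 5.9
```

View pics/w2.png

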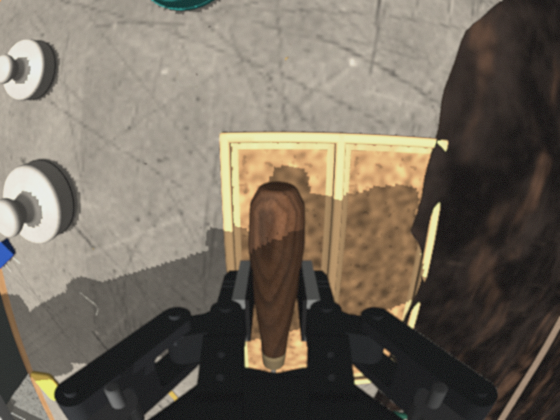

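```bash
python3 - <<'E'
from h import *
i=np.load("pics/w2.npy",allow_pickle=True).item()
f=lambda p,z:w("wrist",p,z,i)
a,b=f((220,133),.009),f((446,143),.009); d=(b-a)/np.hypot(*(b-a)); print("tray",a,b,np.hypot(*(b-a)),np.arctan2(d[1],d[0]),"wall",f((342,143),.009))
print("c",(a+b)/2+ .101*np.array([d[1],-d[0]]))
print("handle end",f((277,183),.06), "ferrule",f((274,358),.055))
E
```

```text
tray [0.5028 0.4188] [0.637 0.44 ] 0.13586419690264245 0.1566784056418491 wall [0.5717 0.4252]
c [0.58565985 0.32963715]
handle end [0.5372 0.4082] ferrule [0.5534 0.3062]
```

{"fn": "move_arm", "kwargs": {
  "plan": [
    [[0,0,0,-2,2,20,0],[0,0,0,-2,2,34,0],[0,0,0,-2,2,40,0],[0,0,0,-2,2,40.5,0],[0,0,0,-2,2,40.5,0],[0,0,0,-2,2,40.5,28],[0,0,0,-2,2,40.5,32],[0,0,0,-2,2,40.5,36],[0,0,0,-2,2,40.5,36],[0,0,0,-2,2,30,38],[0,0,0,-2,2,10,45],[0,0,0,-2,2,-20,60],[0,0,0,-2,2,-60,80],[0,0,0,-2,2,-60,100]]
  ]
}}

```text
time: 7.03
ee_pos: [0.5553, 0.3603, 0.1195]
ee_rot: [2.017, 2.402, 0.026]
contact_force: [1.9, 1.3, 2.5]
opening: 0.0735
grip_force: 0.0
```

```bash
python3 look.py w3 awl; python3 -c "
from h import *
goal((.3783,.357,.15),.0);goal((.3783,.357,.03),.0)"
```

```text
awl [251. 152. 282. 314.] 0.91 [0.5524 0.3381]
[0.5519 0.3585 0.1133] [-0.79  0.62  0.31  1.37 -0.19  1.18 -0.29] 7.1333
turn [ 0.07 -0.04  1.99] shift [  28.7 -171.   -37.8] j7 -0.29 t 7.1
turn [ 0.07 -0.04  1.99] shift [  28.3 -171.8   82.2] j7 -0.29 t 7.1
```

View pics/w3.png

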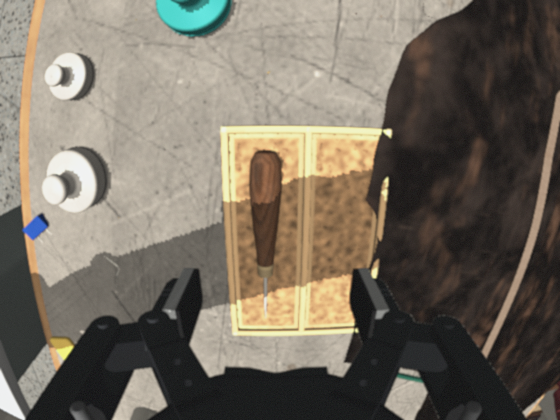

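{"fn": "move_arm", "kwargs": {
  "plan": [
    [[0,0,1,10,-40,-10,100],[0,0,2,20,-80,-10,100],[0,0,2,28,-120,-10,100],[0,0,2,28.5,-155,-10,100],[0,0,2,28.5,-171.5,-10,100],[0,0,2,28.5,-171.5,-10,100],[0,0,2,28.5,-171.5,-10,100],[0,0,2,28.5,-171.5,-10,100],[0,0,2,28.5,-171.5,-10,100]]
  ]
}}

```text
time: 7.88
ee_pos: [0.3778, 0.3554, 0.1193]
ee_rot: [2.224, 2.218, 0.001]
contact_force: [0.5, 0.1, -0.1]
opening: 0.085
grip_force: 0.0
```

```bash
python3 look.py w4 weight_1; python3 -c "
from h import *
goal((.3785,.357,.012),.0)"
```

```text
weight_1 [239. 165. 310. 244.] 0.88 [0.376  0.3636]
weight_1 [351.   0. 431.  48.] 0.84 [0.4615 0.5018]
weight_1 [228.  59. 284. 121.] 0.56 [0.3636 0.4482]
[0.3776 0.3554 0.1192] [-1.06  0.35  0.34  1.77 -0.13  1.04 -0.67] 7.9833
turn [ 0.01  0.   -0.03] shift [  1.6   0.8 107.2] j7 -0.67 t 8.0
```

View pics/w4.png

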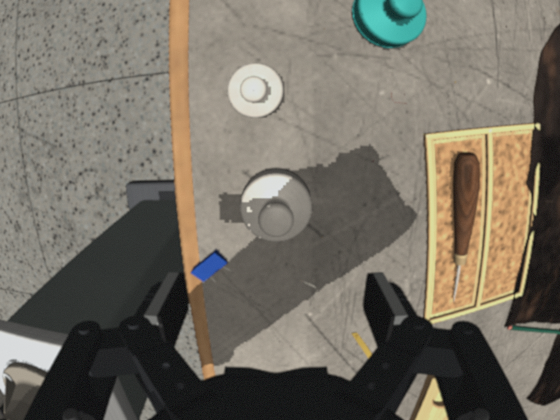

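```bash
python3 - <<'E'
from h import *
i=np.load("pics/w4.npy",allow_pickle=True).item()
f=lambda p,z:w("wrist",p,z,i)
print(f((277,218),.055),f((276,205),.034),f((240,205),.02),f((312,205),.02))
E
```

```text
[0.3781 0.3622] [0.3775 0.3647] [0.3492 0.3602] [0.4059 0.36  ]
```

{"fn": "move_arm", "kwargs": {
  "plan": [
    [[0,0,0,5,0,40,100],[0,0,0,5,0,75,100],[0,0,0,5,0,100,100],[0,0,0,5,0,107,100],[0,0,0,5,0,107,100],[0,0,0,5,0,107,50],[0,0,0,5,0,107,50],[0,0,0,5,0,107,50],[0,0,0,5,0,107,50],[0,0,0,5,0,107,50],[0,0,0,5,0,87,50],[0,0,0,5,0,57,50],[0,0,0,5,0,27,50],[0,0,0,5,0,7,50],[0,0,0,5,0,7,50]]
  ],
  "squeeze": 60
}}

```text
time: 9.23
ee_pos: [0.3787, 0.3632, 0.1171]
ee_rot: [-2.222, -2.22, -0.016]
contact_force: [1.6, 2.1, -6.7]
opening: 0.0493
grip_force: 66.2
```

```bash
python3 -c "
from h import *
goal((.56,-.2,.15),.0)
i=env.camera_info('wrist'); im=env.snapshot('wrist'); cv2.imwrite('pics/w5.png',im[:,:,::-1])"
```

```text
turn [ 0.08 -0.09 -0.01] shift [-562.8  181.9  -36. ] j7 -0.67 t 9.2
```

View pics/w5.png

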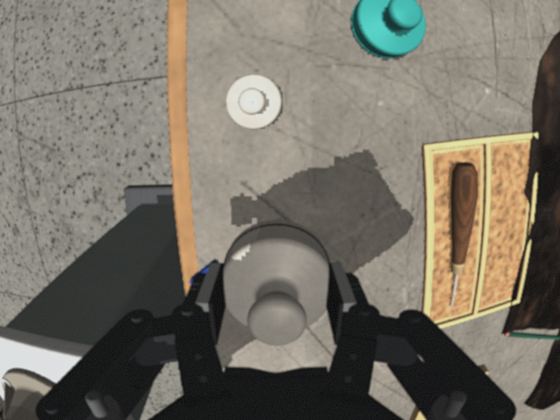

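```bash
python3 - <<'E'
from h import *
i=env.camera_info("wrist");s=env.read_state(); print(s["ee_pos"],s["opening"])
f=lambda p,z:w("wrist",p,z,i)
print(f((277,318),.105+.055),f((276,280),.105+.034),f((222,270),.105+.03),f((331,270),.105+.03))
for z in(.0,.019,.03): print(proj("wrist",s["ee_pos"]+[0,0,z]))
E
```

```text
[0.37729305 0.36207155 0.11442922] 0.04898213210863191
[0.3769 0.3695] [0.3766 0.3737] [0.3532 0.3761] [0.4006 0.376 ]
[277.1270868  274.65186893]
[277.46275503 295.36129071]
[277.69075247 309.48934015]
```

{"fn": "move_arm", "kwargs": {
  "plan": [
    [[0,0,0,0,0,-10,50],[0,0,0,-15,5,-25,50],[0,0,0,-40,15,-40,50],[0,0,0,-70,30,-50,50],[0,0,0,-105,45,-50,50],[0,0,0,-140,60,-50,50],[0,0,0,-175,75,-50,50],[0,0,0,-210,90,-50,50],[0,0,0,-245,105,-50,50],[0,0,0,-280,120,-50,50],[0,0,0,-315,130,-50,50],[0,0,0,-350,140,-50,50],[0,0,0,-385,150,-50,50],[0,0,0,-420,150,-50,50],[0,0,0,-455,150,-50,50],[0,0,0,-490,150,-50,50],[0,0,0,-525,150,-50,50],[0,0,0,-560,150,-50,50],[0,0,0,-595,150,-50,50],[0,0,0,-615,150,-50,50]]
  ]
}}

```text
time: 10.95
ee_pos: [0.5224, -0.2595, 0.1602]
ee_rot: [-2.227, -2.213, 0.009]
contact_force: [-0.4, -1.7, -6.7]
opening: 0.0497
grip_force: 66.1
```

{"fn": "move_arm", "kwargs": {
  "plan": [
    [[0,0,0,-10,0,0,50],[0,0,0,-20,0,0,50],[0,0,0,-25,0,0,50],[0,0,0,-25,0,0,50],[0,0,0,-25,0,0,50]]
  ]
}}

```text
time: 11.37
ee_pos: [0.5259, -0.2773, 0.1616]
ee_rot: [-2.218, -2.221, -0.001]
contact_force: [-0.3, -0.4, -7.0]
opening: 0.0494
grip_force: 66.1
```

```bash
python3 look.py w6 weight_seat dye_black dye_brown edge_beveller weight_1; python3 -c "
from h import *
print(env.read_state()['opening'],env.read_state()['ee_rot'])"
```

```text
weight_seat [296.  50. 430. 191.] 0.66 [ 0.6039 -0.2076]
dye_black [125. 176. 193. 235.] 0.62 [ 0.4243 -0.2764]
edge_beveller [162.   0. 200. 108.] 0.63 [ 0.4402 -0.1455]
weight_1 [222. 221. 329. 348.] 0.82 [ 0.5251 -0.3652]
[ 0.526  -0.2782  0.1624] [ 0.04  0.5   0.62  1.51 -0.3   1.23  0.7 ] 11.6667
0.04945491368237507 [-2.22013401e+00 -2.22243411e+00 -8.96350547e-04]
```

View pics/w6.png

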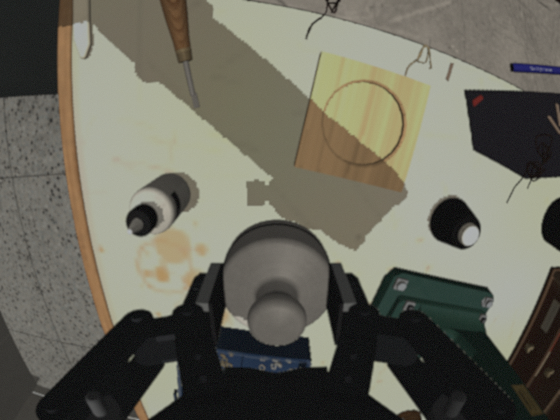

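```bash
python3 - <<'E'
from h import *
i=np.load("pics/w6.npy",allow_pickle=True).item()
f=lambda p,z:w("wrist",p,z,i)
T=np.array([.526,-.2782,.1624]); 
print("recess",f((363,122),.014),f((323,122),.014),f((404,122),.014))
b=T[2]-.012
print("knob rel",f((277,316),b+.05)-T[:2],"edge rel",[f((276,221),b+z)-T[:2] for z in(.02,.03)],[f((223,275),b+z)-f((330,275),b+z) for z in(.02,.03)])
print("knob box",f((248,316),b+.047)-f((305,316),b+.047))
print("bot2",f((143,219),.1),f((180,190),.02)); print("bev tip",f((195,106),.005),"ferr",f((183,58),.013))
o,d=ray("wrist",(276,221),i); print(o-T)
E
```

```text
recess [ 0.604  -0.2087] [ 0.5671 -0.2101] [ 0.6444 -0.2063]
knob rel [-0.0003  0.0042] edge rel [array([-0.0008,  0.0334]), array([-0.0008,  0.0372])] [array([-5.14e-02, -1.00e-04]), array([-0.0476,  0.    ])]
knob box [-0.0234  0.    ]
bot2 [ 0.4305 -0.2705] [ 0.4356 -0.2713]
bev tip [ 0.4504 -0.1945] ferr [ 0.4418 -0.1494]
[-0.00083608  0.0843689   0.14245483]
```

{"fn": "move_arm", "kwargs": {
  "plan": [
    [[0,0,0,25,30,0,50],[0,0,0,50,60,0,50],[0,0,0,65,78,20,50],[0,0,0,65,78,50,50],[0,0,0,65,78,80,50],[0,0,0,65,78,105,50],[0,0,0,65,78,125,50],[0,0,0,65,78,135,50],[0,0,0,65,78,140,50],[0,0,0,65,78,142,50],[0,0,0,65,78,143,50],[0,0,0,65,78,143.5,50],[0,0,0,65,78,143.5,50]]
  ]
}}

```text
time: 12.75
ee_pos: [0.604, -0.214, 0.0212]
ee_rot: [2.222, 2.221, 0.002]
contact_force: [-5.6, 2.4, 1.3]
opening: 0.0494
grip_force: 67.1
```

{"fn": "move_arm", "kwargs": {
  "plan": [
    [[0,0,0,0,0,0,65],[0,0,0,0,0,0,75],[0,0,0,0,0,0,90],[0,0,0,0,0,0,100],[0,0,0,0,0,0,100],[0,0,0,0,0,-20,100],[0,0,0,0,0,-50,100],[0,0,0,0,0,-80,100],[0,0,0,0,0,-110,100],[0,0,0,-30,0,-120,100],[0,0,0,-60,0,-120,100],[0,0,0,-60,0,-120,100],[0,0,0,-60,0,-120,100]]
  ]
}}

```text
time: 13.83
ee_pos: [0.6025, -0.2782, 0.1394]
ee_rot: [2.226, 2.213, -0.003]
contact_force: [0.7, 0.6, -0.3]
opening: 0.0852
grip_force: 0.0
```

```bash
python3 look.py w7 weight_seat weight_1 edge_beveller
```

```text
weight_seat [206.  44. 357. 194.] 0.82 [ 0.6073 -0.2084]
edge_beveller [ 74.   0. 115. 113.] 0.71 [ 0.4409 -0.1408]
[ 0.6042 -0.2724  0.1382] [ 0.06  0.65  0.58  1.32 -0.36  1.27  0.65] 14.0333
```

View pics/w7.png

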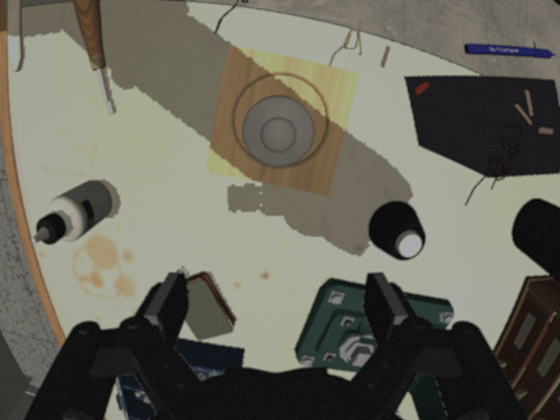

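```bash
python3 - <<'E'
from h import *
i=np.load("pics/w7.npy",allow_pickle=True).item()
f=lambda p,z:w("wrist",p,z,i)
print("recess",f((281,119),.014),"body",f((278,131),.04),"knob",f((278,133),.061))
s=env.read_state(); print(s["ee_pos"])
goal((.4375,-.13,.12),0.19)
E
```

```text
recess [ 0.6066 -0.2085] body [ 0.6039 -0.2161] knob [ 0.6038 -0.2156]
[ 0.60415412 -0.27237808  0.13821428]
turn [-0.   -0.02 -2.16] shift [ 142.6 -166.4   18.5] j7 0.65 t 14.0
```

{"fn": "move_arm", "kwargs": {
  "plan": [
    [[0,0,-0.5,20,-30,0,100],[0,0,-1,50,-60,0,100],[0,0,-1.5,80,-90,0,100],[0,0,-2.2,105,-120,10,90],[0,0,-2.2,125,-145,18,80],[0,0,-2.2,143,-166,18,80],[0,0,-2.2,143,-166,18,80],[0,0,-2.2,143,-166,18,80],[0,0,-2.2,143,-166,18,80],[0,0,-2.2,143,-166,18,80]]
  ]
}}

```text
time: 14.87
ee_pos: [0.4392, -0.1318, 0.1214]
ee_rot: [1.997, 2.422, 0.001]
contact_force: [0.1, -0.4, -0.4]
opening: 0.0682
grip_force: 0.0
```

```bash
python3 look.py w8 edge_beveller dye_brown dye_black
```

```text
edge_beveller [259. 103. 294. 272.] 0.94 [ 0.4363 -0.1155]
dye_brown [280.   3. 345.  37.] 0.71 [0.4354 0.0098]
dye_black [204. 320. 252. 377.] 0.79 [ 0.4199 -0.2578]
[ 0.4384 -0.132   0.1209] [-0.24  0.25  0.58  1.93 -0.16  1.01  0.6 ] 15.0667
```

View pics/w8.png

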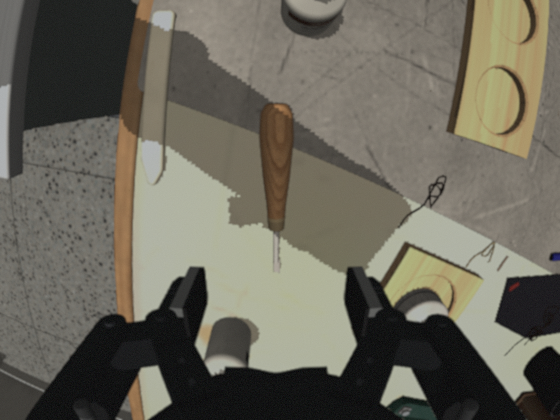

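```bash
python3 - <<'E'
from h import *
i=np.load("pics/w8.npy",allow_pickle=True).item()
f=lambda p,z:w("wrist",p,z,i)
a,b=f((277,104),.013),f((276,271),.005); d=(a-b)/np.hypot(*(a-b)); g=a-d*.0445
print(a,b,np.hypot(*(a-b)),np.arctan2(-d[0],d[1]),g, f((277,190),.013))
print("well",f((499,100),.018))
goal((*g,.003),np.arctan2(-d[0],d[1]))
E
```

```text
[ 0.424  -0.0507] [ 0.4512 -0.195 ] 0.14684117270030228 0.186310131760347 [ 0.43224292 -0.0944299 ] [ 0.437  -0.1176]
well [0.6121 0.0048]
turn [0.   0.01 0.05] shift [ 38.1   1.1 117.8] j7 0.6 t 15.1
```

{"fn": "move_arm", "kwargs": {
  "plan": [
    [[0,0,0,15,1,30,70],[0,0,0,38,1,60,60],[0,0,0,38,1,90,60],[0,0,0,38,1,110,60],[0,0,0,38,1,116,60],[0,0,0,38,1,116,60],[0,0,0,38,1,116,0],[0,0,0,38,1,116,0],[0,0,0,38,1,116,0],[0,0,0,38,1,116,0],[0,0,0,38,1,116,0],[0,0,0,38,1,116,0],[0,0,0,38,1,86,0],[0,0,0,38,1,50,0],[0,0,0,38,1,10,0],[0,0,0,38,1,-30,0],[0,0,0,38,1,-40,0],[0,0,0,38,1,-40,0]]
  ],
  "squeeze": 35
}}

```text
time: 16.57
ee_pos: [0.4346, -0.0942, 0.1646]
ee_rot: [1.994, 2.418, 0.01]
contact_force: [-0.5, -0.7, -1.2]
opening: 0.0228
grip_force: 34.8
```

{"fn": "move_arm", "kwargs": {
  "plan": [
    [[0.1,0,0.1,35,22,0,0],[0.1,0,0.1,70,44,0,0],[0.1,0,0.1,105,66,0,0],[0.1,0,0.1,140,88,0,0],[0.1,0,0.1,175,110,0,0],[0.1,0,0.1,210,132,0,0],[0.1,0,0.1,245,154,0,0],[0.1,0,0.1,280,176,0,0],[0.1,0,0.1,315,198,0,0],[0.1,0,0.1,350,220,10,0],[0.1,0,0.1,385,242,30,0],[0.1,0,0.1,405,255,60,0],[0.1,0,0.1,418.5,264,90,0],[0.1,0,0.1,418.5,264,105,0],[0.1,0,0.1,418.5,264,115,0],[0.1,0,0.1,418.5,264,115,0],[0.1,0,0.1,418.5,264,115,0],[0.1,0,0.1,418.5,264,115,0]]
  ]
}}

```text
time: 18.07
ee_pos: [0.6123, 0.3664, 0.0474]
ee_rot: [-2.009, -2.41, 0.007]
contact_force: [0.6, 0.4, -0.2]
opening: 0.0225
grip_force: 34.8
```

```bash
python3 look.py w9 edge_beveller tool_tray; python3 -c "
from h import *
goal((.6145,.367,.010),.17)"
```

```text
edge_beveller [248. 185. 306. 371.] 0.82 [0.6163 0.3441]
[0.6124 0.3673 0.0482] [-0.75  0.8   0.35  1.22 -0.27  1.17 -0.21] 18.2167
turn [-0.06 -0.01  0.14] shift [-0.7  2.3 38.2] j7 -0.21 t 18.2
```

{"fn": "move_arm", "kwargs": {
  "plan": [
    [[0,0,0,0,2,20,0],[0,0,0,0,2,32,0],[0,0,0,0,2,37,0],[0,0,0,0,2,37.5,0],[0,0,0,0,2,37.5,0],[0,0,0,0,2,37.5,28],[0,0,0,0,2,37.5,32],[0,0,0,0,2,37.5,36],[0,0,0,0,2,37.5,38],[0,0,0,0,2,28,40],[0,0,0,0,2,10,45],[0,0,0,0,2,-20,60],[0,0,0,0,2,-60,80],[0,0,0,0,2,-60,100],[0,0,0,0,2,-60,100]]
  ]
}}

```text
time: 19.47
ee_pos: [0.6163, 0.369, 0.1108]
ee_rot: [-2.008, -2.413, -0.003]
contact_force: [-0.9, -0.8, -0.8]
opening: 0.0838
grip_force: 0.0
```

```bash
python3 look.py w10 edge_beveller awl tool_tray; python3 -c "
from h import *
goal((.47,.11,.17),np.pi/2); goal((.47,.11,.17),0)"
```

```text
edge_beveller [254. 155. 289. 315.] 0.6 [0.6158 0.3488]
awl [172. 153. 206. 313.] 0.93 [0.5486 0.3376]
awl [254. 151. 290. 318.] 0.4 [0.6159 0.3492]
tool_tray [148. 122. 322. 340.] 0.67 [0.5861 0.3452]
[0.6124 0.3674 0.1041] [-0.75  0.76  0.36  1.15 -0.26  1.28 -0.22] 19.6667
turn [ -0.12  -0.09 -15.91] shift [-227.3 -187.5  -63.5] j7 -0.22 t 19.7
turn [-0.13  0.02  2.09] shift [-227.3 -187.5  -63.5] j7 -0.22 t 19.7
```

View pics/w10.png

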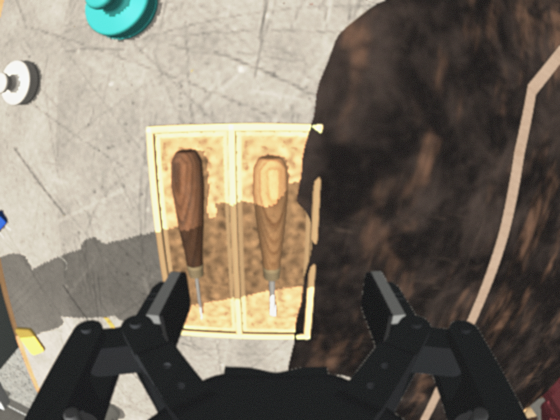

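Both tools lie flat in their own bays. I'll look at the rack from overhead next, then the first bottle.

{"fn": "move_arm", "kwargs": {
  "plan": [
    [[0,0,0.5,-35,-8,-30,100],[0,0,1,-72,-16,-60,100],[0,0,1.5,-110,-24,-85,100],[0,0,2.1,-148,-32,-85,100],[0,0,2.1,-186,-40,-85,100],[0,0,2.1,-224,-48,-85,100],[0,0,2.1,-262,-56,-85,100],[0,0,2.1,-300,-64,-85,100],[0,0,2.1,-338,-72,-85,100],[0,0,2.1,-370,-80,-85,100],[0,0,2.1,-388,-83,-85,100],[0,0,2.1,-388,-83,-85,100],[0,0,2.1,-388,-83,-85,100],[0,0,2.1,-388,-83,-85,100]]
  ]
}}

```text
time: 20.83
ee_pos: [0.6028, -0.0265, 0.1904]
ee_rot: [-2.215, -2.218, 0.011]
contact_force: [0.8, 0.4, 0.1]
opening: 0.0853
grip_force: 0.0
```

```bash
python3 look.py w11 bottle_rack; python3 - <<'E'
from h import *
i=np.load("pics/w11.npy",allow_pickle=True).item(); im=cv2.imread("pics/w11.png")
# rectified overhead view of the plane z=.018, 1 mm per pixel
xs,ys=np.arange(.52,.72,.0005),np.arange(-.08,.19,.0005)
m=np.array([[proj("wrist",(x,y,.018),i) for y in ys] for x in xs],np.float32)
r=cv2.remap(im,m[...,0],m[...,1],cv2.INTER_LINEAR); g=cv2.medianBlur(cv2.cvtColor(r,cv2.COLOR_BGR2GRAY),5)
h=cv2.HoughCircles(g,cv2.HOUGH_GRADIENT,1.5,60,param1=60,param2=25,minRadius=56,maxRadius=67)
for c in h[0][:5]: print("circle",xs[0]+c[1]*.0005,ys[0]+c[0]*.0005,c[2]*.0005)
hsv=cv2.cvtColor(r,cv2.COLOR_BGR2HSV); k=cv2.morphologyEx(cv2.inRange(hsv,(15,60,90),(35,255,255)),cv2.MORPH_OPEN,np.ones((9,9)))
c=max(cv2.findContours(k,0,2)[0],key=cv2.contourArea); q=cv2.minAreaRect(c); print("rect",xs[0]+q[0][1]*.0005,ys[0]+q[0][0]*.0005,np.array(q[1])/2,q[2])
goal((.427,-.05,.17),0)
E
```

```text
bottle_rack [242.  19. 343. 198.] 0.66 [0.6165 0.0512]
[ 0.603  -0.0257  0.1907] [-0.32  0.48  0.5   1.43 -0.23  1.3   0.2 ] 20.9333
circle 0.6171250012516976 0.006625002324581145 0.0322
circle 0.6148750078678131 0.09587500810623169 0.030550001
rect 0.6158164978027344 0.050741149902343755 [ 93.19487762 177.35083008] 88.83085632324219
turn [-0.11  0.    0.04] shift [ -23.7 -175.9   22.5] j7 0.2 t 20.9
```

{"fn": "move_arm", "kwargs": {
  "plan": [
    [[-0.1,0,0,-5,-40,0,100],[-0.1,0,0,-10,-80,5,100],[-0.1,0,0,-17,-120,15,100],[-0.1,0,0,-24,-155,20,100],[-0.1,0,0,-24,-176,20,100],[-0.1,0,0,-24,-176,20,100],[-0.1,0,0,-24,-176,20,100],[-0.1,0,0,-24,-176,20,100]]
  ]
}}

```text
time: 21.6
ee_pos: [0.4284, -0.0513, 0.1736]
ee_rot: [2.217, 2.222, 0.001]
contact_force: [0.1, -0.0, -0.4]
opening: 0.0853
grip_force: 0.0
```

```bash
cat >bot.py <<'E'
from h import *
import sys
n=sys.argv[1]; i=np.load(f"pics/{n}.npy",allow_pickle=True).item(); im=cv2.imread(f"pics/{n}.png")
o,_=ray("wrist",(276,104),i); print("cam",o.round(4))
x0,y0=map(float,sys.argv[2:4])
for z,lab,f in[(.08,"cap",lambda g:g<60),]:
    xs,ys=np.arange(x0-.06,x0+.06,.0005),np.arange(y0-.06,y0+.06,.0005)
    m=np.array([[proj("wrist",(x,y,z),i) for y in ys] for x in xs],np.float32)
    r=cv2.remap(im,m[...,0],m[...,1],cv2.INTER_LINEAR); g=cv2.cvtColor(r,cv2.COLOR_BGR2GRAY)
    N,L,S,C=cv2.connectedComponentsWithStats(f(g).astype(np.uint8))
    for k in np.argsort(-S[1:,4])[:3]+1: print(lab,S[k],(xs[0]+C[k][1]*.0005).round(4),(ys[0]+C[k][0]*.0005).round(4))
    h=cv2.HoughCircles(cv2.medianBlur(g,5),cv2.HOUGH_GRADIENT,1.5,30,param1=60,param2=20,minRadius=12,maxRadius=50)
    if h is not None:
        for c in h[0][:4]: print("circ",xs[0]+c[1]*.0005,ys[0]+c[0]*.0005,c[2]*.0005)
E
python3 look.py w12 dye_brown dye_black;python3 bot.py w12 .427 .035
```

```text
dye_brown [255.  81. 313. 135.] 0.74 [0.4347 0.0279]
dye_black [252. 348. 286. 372.] 0.68 [ 0.4207 -0.2385]
[ 0.4284 -0.0521  0.1733] [-0.41  0.12  0.54  1.92 -0.06  1.12  0.15] 21.75
cam [0.4271 0.0327 0.3166]
cap [  87  111   42   43 1153] 0.4331 0.0288
circ 0.4318750066757202 0.029375004023313528 0.01755
```

{"fn": "move_arm", "kwargs": {
  "plan": [
    [[0,0,0,30,2,0,100],[0,0,0,60,5,0,100],[0,0,0,80.5,5,0,100],[0,0,0,80.5,5,10,100],[0,0,0,80.5,5,40,100],[0,0,0,80.5,5,75,100],[0,0,0,80.5,5,105,100],[0,0,0,80.5,5,130,100],[0,0,0,80.5,5,136,100],[0,0,0,80.5,5,136,70],[0,0,0,80.5,5,136,20],[0,0,0,80.5,5,136,20],[0,0,0,80.5,5,136,20],[0,0,0,80.5,5,136,20],[0,0,0,80.5,5,136,20],[0,0,0,80.5,5,136,20],[0,0,0,80.5,5,136,20]]
  ],
  "squeeze": 30
}}

```text
time: 23.17
ee_pos: [0.4338, 0.0279, 0.0386]
ee_rot: [2.22, 2.218, 0.004]
contact_force: [-1.8, -0.0, 5.1]
opening: 0.0413
grip_force: 30.4
```

```bash
python3 -c "
from h import *
goal((.6149,.0958,.11),0);goal((.6149,.0958,.0435),0);print(env.read_state()['ee_pos'])"
```

```text
turn [ 0.05  0.01 -0.01] shift [ 68.  181.3 -70.7] j7 0.08 t 23.2
turn [ 0.05  0.01 -0.01] shift [ 68.  181.1  -4.2] j7 0.08 t 23.2
[0.43380785 0.02789987 0.03860128]
```

{"fn": "move_arm", "kwargs": {
  "plan": [
    [[0,0,0,0,0,-25,20],[0,0,0,0,0,-55,20],[0,0,0,12,30,-60,20],[0,0,0,25,65,-60,20],[0,0,0,38,100,-60,20],[0,0,0,51,135,-60,20],[0,0,0,62,165,-60,20],[0,0,0,68,181,-60,20],[0,0,0,68,181,-55,20],[0,0,0,68,181,-45,20],[0,0,0,68,181,-30,20],[0,0,0,68,181,-18,20],[0,0,0,68,181,-11,20],[0,0,0,68,181,-8,20],[0,0,0,68,181,-7,20],[0,0,0,68,181,-7,20]]
  ]
}}

```text
time: 24.5
ee_pos: [0.6103, 0.0949, 0.0447]
ee_rot: [-2.221, -2.218, 0.007]
contact_force: [-5.5, -0.8, 7.0]
opening: 0.0415
grip_force: 31.6
```

{"fn": "move_arm", "kwargs": {
  "plan": [
    [[0,0,0,0,0,-1,40],[0,0,0,0,0,-1,60],[0,0,0,0,0,-1,80],[0,0,0,0,0,-1,100],[0,0,0,0,0,-1,100],[0,0,0,0,0,-30,100],[0,0,0,0,0,-65,100],[0,0,0,0,0,-100,100],[0,0,0,0,0,-130,100],[0,0,0,0,0,-135,100],[0,0,0,0,0,-135,100]]
  ]
}}

```text
time: 25.42
ee_pos: [0.6153, 0.0958, 0.1823]
ee_rot: [2.218, 2.217, 0.008]
contact_force: [0.3, 0.8, -0.5]
opening: 0.0852
grip_force: 0.0
```

```bash
python3 -c "
from h import *
goal((.42,-.355,.18),0);print(env.read_state()['ee_pos'])"
```

```text
turn [ 0.08  0.   -0.01] shift [-450.9 -195.     1. ] j7 -0.02 t 25.4
[0.61528942 0.09581109 0.18225609]
```

{"fn": "move_arm", "kwargs": {
  "plan": [
    [[0,0,0,-35,-15,0,100],[0,0,0,-72,-31,0,100],[0,0,0,-110,-48,0,100],[0,0,0,-147,-64,0,100],[0,0,0,-184,-80,0,100],[0,0,0,-221,-96,0,100],[0,0,0,-258,-112,0,100],[0,0,0,-295,-128,0,100],[0,0,0,-332,-144,0,100],[0,0,0,-370,-160,0,100],[0,0,0,-407,-176,0,100],[0,0,0,-435,-188,0,100],[0,0,0,-448,-190,0,100],[0,0,0,-448,-190,0,100],[0,0,0,-448,-190,0,100]]
  ]
}}

```text
time: 26.67
ee_pos: [0.4217, -0.3518, 0.1778]
ee_rot: [-2.223, -2.217, 0.002]
contact_force: [0.4, 1.1, 0.8]
opening: 0.0855
grip_force: 0.0
```

```bash
python3 look.py w13 dye_brown dye_black;python3 bot.py w13 .428 -.268
```

```text
dye_black [249.  92. 303. 142.] 0.83 [ 0.4213 -0.28  ]
[ 0.4237 -0.3496  0.1785] [ 0.2   0.38  0.62  1.62 -0.23  1.22  0.87] 26.8167
cam [ 0.4215 -0.268   0.321 ]
cap [  76   81   45   45 1366] 0.4197 -0.2792
circ 0.41937500166893005 -0.278874999165535 0.0108
circ 0.400625000923872 -0.31037499967217447 0.01875
circ 0.3991250016093254 -0.25862499910593034 0.012375001
```

{"fn": "move_arm", "kwargs": {
  "plan": [
    [[0,0,0,30,-3,0,100],[0,0,0,60,-3,0,100],[0,0,0,70.5,-3,0,100],[0,0,0,70.5,-3,10,100],[0,0,0,70.5,-3,40,100],[0,0,0,70.5,-3,75,100],[0,0,0,70.5,-3,105,100],[0,0,0,70.5,-3,130,100],[0,0,0,70.5,-3,140,100],[0,0,0,70.5,-3,140,70],[0,0,0,70.5,-3,140,20],[0,0,0,70.5,-3,140,20],[0,0,0,70.5,-3,140,20],[0,0,0,70.5,-3,140,20],[0,0,0,70.5,-3,140,20],[0,0,0,70.5,-3,140,20],[0,0,0,70.5,-3,140,20]]
  ],
  "squeeze": 30
}}

```text
time: 28.23
ee_pos: [0.4213, -0.283, 0.0412]
ee_rot: [2.218, 2.217, 0.0]
contact_force: [-1.0, 0.4, 5.7]
opening: 0.0414
grip_force: 30.6
```

```bash
python3 -c "
from h import *
goal((.6167,.0058,.11),0);goal((.6167,.0058,.0435),0);s=env.read_state();print(s['ee_pos'],s['opening'])"
```

```text
turn [ 0.04  0.04 -0.01] shift [288.7 195.5 -69. ] j7 0.83 t 28.2
turn [ 0.04  0.04 -0.01] shift [288.9 195.2  -2.5] j7 0.83 t 28.2
[ 0.42126964 -0.2829797   0.04123501] 0.041356947951768454
```

{"fn": "move_arm", "kwargs": {
  "plan": [
    [[0,0,0,0,0,-30,20],[0,0,0,0,0,-70,20],[0,0,0,30,20,-75,20],[0,0,0,61,41,-75,20],[0,0,0,92,63,-75,20],[0,0,0,123,84,-75,20],[0,0,0,154,105,-75,20],[0,0,0,185,126,-75,20],[0,0,0,216,147,-75,20],[0,0,0,247,168,-75,20],[0,0,0,272,185,-75,20],[0,0,0,286,197,-75,20],[0,0,0,286,197,-70,20],[0,0,0,286,197,-55,20],[0,0,0,286,197,-38,20],[0,0,0,286,197,-24,20],[0,0,0,286,197,-15,20],[0,0,0,286,197,-10,20],[0,0,0,286,197,-8,20],[0,0,0,286,197,-8,20]]
  ]
}}

```text
time: 29.9
ee_pos: [0.6165, 0.0034, 0.0475]
ee_rot: [2.222, 2.219, -0.002]
contact_force: [-0.4, 0.5, -1.4]
opening: 0.0413
grip_force: 30.4
```

{"fn": "move_arm", "kwargs": {
  "plan": [
    [[0,0,0,0,0,1,20],[0,0,0,0,0,1.5,20],[0,0,0,0,0,1.5,40],[0,0,0,0,0,1,60],[0,0,0,0,0,1,80],[0,0,0,0,0,1,100],[0,0,0,0,0,1,100],[0,0,0,0,0,-30,100],[0,0,0,0,0,-65,100],[0,0,0,0,0,-100,100],[0,0,0,0,0,-135,100],[0,0,0,0,-20,-150,100],[0,0,0,-40,-30,-150,100],[0,0,0,-80,-30,-150,100],[0,0,0,-80,-30,-150,100],[0,0,0,-80,-30,-150,100]]
  ]
}}

```text
time: 31.23
ee_pos: [0.5862, -0.0805, 0.1977]
ee_rot: [2.228, 2.21, -0.003]
contact_force: [0.2, 0.5, 0.4]
opening: 0.0854
grip_force: 0.0
```

```bash
python3 look.py w14 bottle_rack dye_brown dye_black weight_seat weight_1; python3 bot.py w14 .6155 .05; python3 - <<'E'
from h import *
a=cv2.imread("pics/w14.png")
b=env.snapshot("scene")[150:290,110:400,::-1]
b=cv2.resize(b,(560,270)); cv2.imwrite("pics/fin.png",np.vstack([a[:310],b]))
E
```

```text
bottle_rack [256.   0. 353. 144.] 0.84 [0.6147 0.0328]
dye_brown [279.   2. 331.  36.] 0.84 [0.6126 0.0789]
dye_black [288.  74. 339. 122.] 0.94 [0.6194 0.0068]
weight_seat [244. 236. 352. 329.] 0.88 [ 0.6108 -0.2003]
weight_1 [266. 269. 316. 328.] 0.78 [ 0.602  -0.2116]
[ 0.5872 -0.0738  0.1967] [-0.26  0.45  0.52  1.46 -0.23  1.29  0.28] 31.5333
cam [0.586  0.0039 0.3404]
cap [ 190    0   50  240 9867] 0.6129 0.0994
cap [  14  101   45   46 1222] 0.6172 0.0079
cap [144  78  27  57 763] 0.6075 0.0679
circ 0.6076250031888486 0.07662500232458115 0.024525004
circ 0.6091250025033952 0.005375000424683099 0.024525004
circ 0.5978750020563603 0.04437500402331353 0.024525004
circ 0.6106250018179418 0.09387500375509263 0.021975
```

View pics/fin.png

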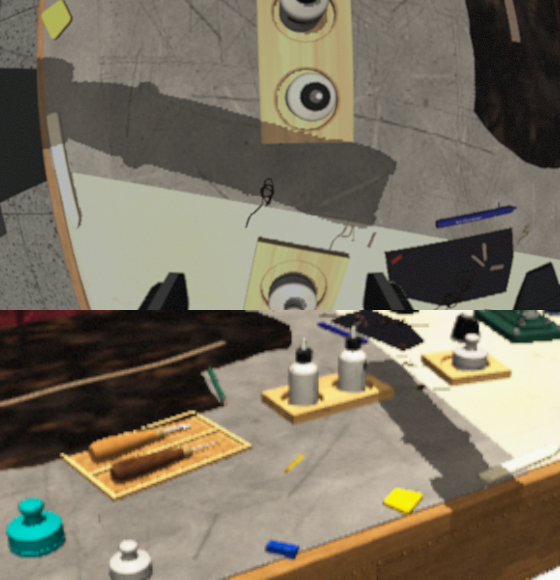

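The last picture shows everything in place: both bottles upright in their wells, both tools in their bays and the weight in its recess. The gripper is clear, so I'm handing in.

```bash
python3 -c "
from plant import env
print(env.hand_in())"
```

```text
the job is handed in; nothing more can be done
None
```

The bench is cleared and the job is handed in: both tools lie in the tray bays, both bottles stand in the rack wells and the larger grey weight is in its seat, all released. The weight sits about 8 mm off centre (14 mm allowed). Hand-in returned no verdict.

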